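Roll-check a tube and park it on the green strip

ROBOT

A 7-joint arm with a two-finger parallel gripper is mounted at the origin on the work surface. World frame = base frame: x ahead of the robot, y to its left, z up, the work surface at z = 0. Lengths are in m, angles in degrees, forces in N, time in s.
With the tool pointing down it reaches from about 0.425 to 0.875 m from the base axis. Payload 4.7 kg.
Tool frame: the origin (TCP) lies at the very end of the fingers, on their centre line; the grasp point (between the pads) lies 19 mm behind it; x points along the fingers, y is the direction in which the jaws open and shut, and the axes are right-handed (so a half turn about x gives the same grasp; the last joint's range is limited). The gripper opens to 87 mm and grips with 3 to 60 N. Pads are 19 mm wide; open, the fingers measure 117 mm over their backs; the gripper's body (75 mm by 190 mm) begins 51 mm behind the grasp point.
Start: joints at [-75.396, 18.392, -4.016, 83.108, 1.295, 78.541, -3.26], TCP at [0.155, 0.631, 0.223] pointing down, gripper open.
Joint ranges: [-163.93, 163.93], [-17.29, 119.83], [-79.2, 71.16], [3.27, 140.29], [-89.18, 269.18], [5.43, 117.66], [-154.24, 154.24]. Speed limits (degrees/s): [147.25, 147.25, 180, 180, 180, 180, 180].

INTERFACE

Orientations are given as a 3x3 rotation matrix whose columns are the frame's x, y, z axes.
In Python, from plant import read_state, get_image, camera_model, job_done gives the robot as it stands.
- The arm moves only by the shell command python3 -m jog 'ROWS'. ROWS is JSON, a list of rows, each a list of 5 numbers: the finger opening in m, from 0 to 0.087, then the shift along the world's x, y, z in m, then the turn about the world's z in rad. In form: [[grip, dx, dy, dz, turn], ...]. A call has 1 to 10 rows; each row is the pose to reach, as a shift and turn from the pose commanded when the call began; what a row does not reach only later rows make up. A row lasts 1/10 s, in which the tool goes at most 50 mm and 8.59 degrees, less where a joint would pass 70% of its speed; a pose out of reach is approached as far as the arm can. A call with a gripper value outside its range is refused whole. The fingers move at their own pace and stop on an object; the grip force is fixed at half the most. Time passes only in rows, so rows that repeat a pose let the fingers close. It gives the time, the measured TCP pose, the force and the opening at its end, in the units of the state.
- read_state(): the state, without advancing time (a new reading comes with each control period).
- get_image(name): name is "scene" or "top" or "wrist"; returns (picture, depth): 400x640x3 uint8, blue, green, red; 400x640 float32, m along the optical axis (not along the pixel's ray), 0 where there is no reading.
- camera_model(name): a dict with "mtx" (3x3 intrinsics, pixels), "T" (4x4, takes a point from camera to world coordinates); the wrist camera has in their place "tool_from_camera" (4x4, takes a point from camera to tool coordinates, whose origin is the TCP and whose axes are the tool frame's). Camera axes: x right, y up, looking along -z (the intrinsics and any distortion apply to the point x, -y, -z); pixel columns grow to the right and rows downward; lengths in m; the calibration is good to about 2 mm. The wrist camera is an equidistant fisheye: a pixel r from the principal point sees the ray r / f radians off the axis. A picture is of the moment at which its call begins: read the wrist's pose just before it. camera_model takes no time and is no camera call.
- job_done(): hands the job in, once; it reports no verdict.
The state is a dict: "time_s": time; "qpos": joint angles; "qd": joint speeds; "tau": joint torques, N m; "tool_pos": TCP position; "tcp_rot": TCP orientation; "ft_force": force on the tool from outside, world axes, zero at the start; "ft_torque": the same for the moment, N m; "grip_width": opening from 0.0 (shut) to 1.0 (fully open).
Only numpy, scipy, OpenCV 4.12 (cv2) and the standard library are available. Lean on these libraries where they do the work, as an engineer would, in place of code of your own. Each camera call takes 0.05 s, during which the arm holds its last target.

TASK

Roll the dark steel tube across the aluminium checking plate by pushing on top of it with the fingertips, until it lies still along the middle of the green strip; then take the hand away. Let it really roll, do not drag it flat, do not push it from low down on its side, and never pinch or lift it. Leave the socket, the oil bottle, the screwdriver and the blue cup alone.

Things in the scene. Friction and masses are not known exactly. Their poses are not given: they have to be found in the camera images.
- tube: Dark steel tube lying on the plate, closed cylinder 44 mm in diameter, 150 mm long, 0.25 to 0.5 kg, a yellow line along its top at the start. Origin on its axis, half-way along; own x along the tube, own z from the axis to the line (turns as it rolls). A fingertip on top goes twice as far as the tube and soon runs off its front: it takes several short strokes. Let go slowly, it stops at once.
- plate: Flat aluminium checking plate, 300 mm (own x) by 460 mm (own y), 12 mm thick, fixed to the bench. Origin at the centre of its underside, its face 12 mm above it. The tube lies near its middle, roughly along own x.
- green_strip: Green tape strip stuck flat on the plate, 200 mm long (own x, parallel to the plate's x) and 70 mm wide (own y), no thickness to speak of. Origin at its centre, on the plate's face. It lies to the left or to the right of the tube, 65 to 125 mm away centre to centre; a red one lies on the other side.
- red_strip: Red tape strip, same size and frame as the green one, on the tube's other side. Not wanted.
- socket: Steel wrench socket standing on the plate near its far edge, 26 mm in diameter, 36 mm tall, loose. Origin at the centre of its underside. Leave alone.
- oil: White oil bottle with a red cap standing on the bench left of the plate (+y), nearer the robot than the cup, 44 mm in diameter, 100 mm tall, loose. Origin at the centre of its underside. Leave alone.
- driver: Screwdriver with an orange handle lying on the bench right of the plate (-y), pointing away from the robot, about 200 mm long, loose. Leave alone.
- parts_cup: Blue open cup standing on the bench left of the plate, 70 mm across, 45 mm tall, loose. Origin at the centre of its underside. Leave alone.
There are look-alikes about, which are no part of the job. Of the things shaped like the tube, the steel one is meant.

How it is judged (in metres and radians):
On the way:
1. the tube has rolled more than a quarter turn along the plate (angle between tube's own z axis and vertical above 1.75 rad and distance of tube from where it was at the start of the episode above 0.025 m).
At the end, for the whole second after the job is handed in: The tube rests on the plate on the green strip: its middle within 15 mm of the strip's long centre line and within 50 mm of its centre lengthwise, its axis within 0.3 rad of the strip's length, lying flat and still (under 10 mm/s) (y of tube in the frame of green_strip between -0.015 and 0.015 m and x of tube in the frame of green_strip between -0.05 and 0.05 m and z of tube in the frame of green_strip between 0.018 and 0.026 m and angle between the x axis of tube and the x axis of green_strip, either way round below 0.3 rad and linear speed of tube below 0.01 m/s); the robot touches nothing.
It fails at once if the tube was lifted off the plate or tipped on end (z of tube in the frame of plate above 0.044 m or angle between tube's own x axis and vertical below 1.37 rad or angle between tube's own x axis and vertical above 1.77 rad).
It fails at once if the tube was dragged without rolling (distance of tube from where it was at the start of the episode between 0.045 and 0.06 m and angle between tube's own z axis and vertical below 1.5 rad).
It fails at once if the tube was touched with the fingertips reaching below its mid-height (pushed low on its side, or straddled) (contact force between the fingers and tube above 0.5 N and z of the grasp point in the frame of plate below 0.05 m).
It fails at once if a bystander was disturbed (distance of any of socket, oil, parts_cup from where it was at the start of the episode above 0.015 m or distance of driver from where it was at the start of the episode above 0.02 m).
It also fails if it takes over 54 s, if anything falls off the work surface, if the arm or the gripper's body presses on something with over 40 N, if the wrist force passes 120 N, or if a joint passes its speed limit or range.

## Working session

There is one attempt and no reset: what is moved stays moved. The work goes in short steps, Python scripts to look and compute and a shell command to move; the robot and the scene stay as the last step left them, time stands still between calls to the robot, and variables do not carry over. Pictures are saved under pics/ and viewed, and the job is handed in when it is done.

```bash
ls; mkdir -p pics; python3 - <<'E'
from plant import *
import cv2,numpy as np
s=read_state();print(s)
for n in("scene","top"):
    im,d=get_image(n);cv2.imwrite(f"pics/{n}0.png",im);np.save(f"pics/{n}0d.npy",d);np.save(f"pics/{n}0.npy",im);print(n,camera_model(n))
print(camera_model("wrist"))
E
```

```text
pics
{'time_s': 0.0, 'qpos': array([-75.39545545,  18.43960173,  -4.01596074,  83.17586136,
         1.29642049,  78.54105456,  -3.25884991]), 'qd': array([ 0.0238969 , -0.01802336, -0.02764363, -0.12267453,  0.01050356,
        0.08036156, -0.05190974]), 'tau': array([ 9.76675947e-04, -4.91312420e+01, -4.03412059e-01, -3.12520838e+01,
       -6.37270161e-02,  4.39820113e-02,  1.73934013e-04]), 'tool_pos': array([0.15492972, 0.63068519, 0.22144704]), 'tcp_rot': array([[-3.42799970e-04,  2.38413335e-01,  9.71163717e-01],
       [-1.91411789e-03,  9.71161838e-01, -2.38413549e-01],
       [-9.99998109e-01, -1.94065000e-03,  1.23436980e-04]]), 'ft_force': array([0.44069297, 0.87488772, 0.46716709]), 'ft_torque': array([-0.01390282, -0.05851247,  0.02925139]), 'grip_width': 0.9955719774122935}
scene {'mtx': array([[475.58924717,   0.        , 315.07727323],
       [  0.        , 475.58924717, 208.50718282],
       [  0.        ,   0.        ,   1.        ]]), 'T': array([[-0.17187367, -0.5613474 ,  0.809536  ,  1.53489938],
       [ 0.98498323, -0.08428176,  0.15068056,  0.18094914],
    
[... 362 characters left out ...]
0.99991673,  0.00463043,  0.01204515,  0.01567138],
       [ 0.01255638,  0.13376358,  0.99093372,  1.15056743],
       [ 0.        ,  0.        ,  0.        ,  1.        ]])}
{'mtx': array([[309.70691629,   0.        , 317.23240986],
       [  0.        , 309.70691629, 200.30899678],
       [  0.        ,   0.        ,   1.        ]]), 'tool_from_camera': array([[ 5.84043752e-04,  2.42804165e-01, -9.70075150e-01,
        -1.62051521e-01],
       [ 9.99999718e-01, -6.00282306e-04,  4.51812979e-04,
        -1.40623574e-04],
       [-4.72616875e-04, -9.70075140e-01, -2.42804447e-01,
        -6.47824625e-02],
       [ 0.00000000e+00,  0.00000000e+00,  0.00000000e+00,
         1.00000000e+00]])}
```

View pics/scene0.png

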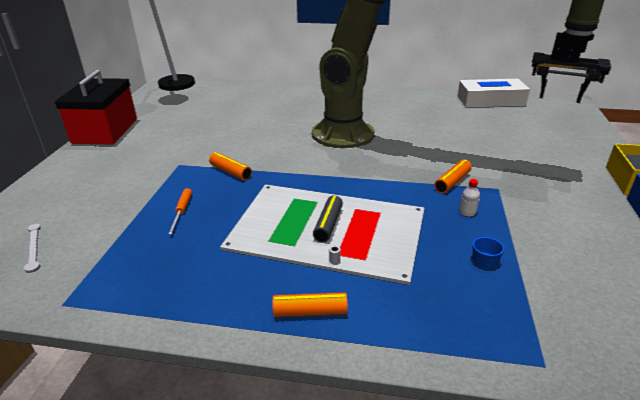

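View pics/top0.png

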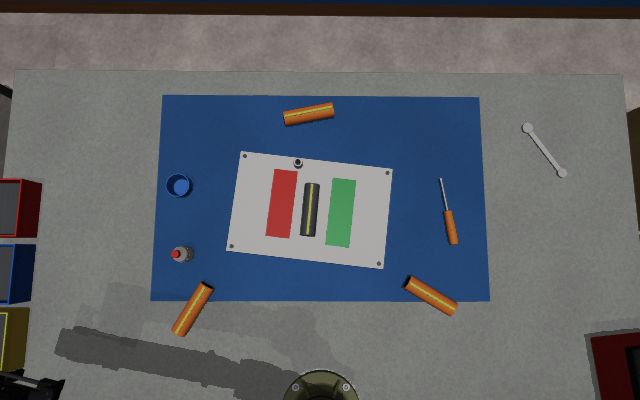

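The steel tube with the yellow line is at top (310,209), scene (328,218). The green strip is on its right (-y) at top (341,212), and the red strip is at (281,203). The look-alikes are three orange tubes at top (309,114), (193,309) and (431,296). I choose the dark one on the plate.

```bash
cat > h.py <<'E'
import cv2,numpy as np
from plant import *
def ray(name,uv,z):
    c=camera_model(name);K=c["mtx"];T=c["T"];uv=np.atleast_2d(uv).astype(float)
    d=np.c_[(uv[:,0]-K[0,2])/K[0,0],-(uv[:,1]-K[1,2])/K[1,1],-np.ones(len(uv))]@T[:3,:3].T
    o=T[:3,3];return o+d*((z-o[2])/d[:,2])[:,None]
def blob(mask,box):
    m=np.zeros_like(mask);x0,y0,x1,y1=box;m[y0:y1,x0:x1]=mask[y0:y1,x0:x1]
    c=max(cv2.findContours(m,cv2.RETR_EXTERNAL,cv2.CHAIN_APPROX_NONE)[0],key=cv2.contourArea)
    f=np.zeros_like(m);cv2.drawContours(f,[c],-1,255,-1);return c,f
def rect(P):
    r=cv2.minAreaRect((P[:,:2]*1000).astype(np.float32));b=cv2.boxPoints(r)/1000
    e=[b[1]-b[0],b[2]-b[1]];e.sort(key=np.linalg.norm);l=e[1];l=l*np.sign(l[0])
    return np.array(r[0])/1000,np.linalg.norm(l),np.linalg.norm(e[0]),np.degrees(np.arctan2(l[1],l[0]))
def masks(im):
    h=cv2.cvtColor(im,cv2.COLOR_BGR2HSV)
    g=cv2.inRange(h,(45,80,60),(80,255,255));r=cv2.inRange(h,(0,120,80),(8,255,255))|cv2.inRange(h,(172,120,80),(180,255,255))
    w=cv2.inRange(h,(0,0,150),(180,50,255));y=cv2.inRange(h,(20,100,80),(35,255,255));k=cv2.inRange(h,(0,0,0),(180,255,75))
    return g,r,w,y,k
E
python3 - <<'E'
from h import *
im=np.load("pics/top0.npy");g,r,w,y,k=masks(im)
B=(225,145,395,272)
for n,m,z in(("green",g,.012),("red",r,.012),("white",w,.012)):
    c,_=blob(m,B);print(n,rect(ray("top",c[:,0],z)))
c,_=blob(k|y,(285,170,330,250));print("tube sil z.034",rect(ray("top",c[:,0],.034)))
c,_=blob(y,(285,170,330,250));print("line z.056",rect(ray("top",c[:,0],.056)))
im2=np.load("pics/scene0.npy");g,r,w,y,k=masks(im2);B=(220,180,428,285)
for n,m,z in(("green",g,.012),("red",r,.012),("yel",y,.056)):
    c,_=blob(m,B);print("scene",n,rect(ray("scene",c[:,0],z)))
cv2.imwrite("pics/crop0.png",cv2.resize(im[145:275,220:400],None,fx=4,fy=4))
E
```

```text
green (array([ 0.55808228, -0.05648515]), np.float32(0.19963914), np.float32(0.06952967), np.float32(-6.530195))
red (array([0.58394336, 0.11766936]), np.float32(0.1998447), np.float32(0.0697978), np.float32(-6.5237546))
white (array([0.56694861, 0.03201973]), np.float32(0.45804715), np.float32(0.29765904), np.float32(83.47704))
tube sil z.034 (array([0.56276251, 0.03418424]), np.float32(0.15312111), np.float32(0.043414313), np.float32(-4.9201508))
line z.056 (array([0.5626358 , 0.03405554]), np.float32(0.14062755), np.float32(0.0073117996), np.float32(-4.954278))
scene green (array([ 0.55775769, -0.05757317]), np.float32(0.2003867), np.float32(0.06900414), np.float32(-6.536476))
scene red (array([0.5835144 , 0.11647468]), np.float32(0.20043774), np.float32(0.06922791), np.float32(-6.4298472))
scene yel (array([0.5624292 , 0.03267061]), np.float32(0.14516453), np.float32(0.009923305), np.float32(-5.0738306))
```

View pics/crop0.png

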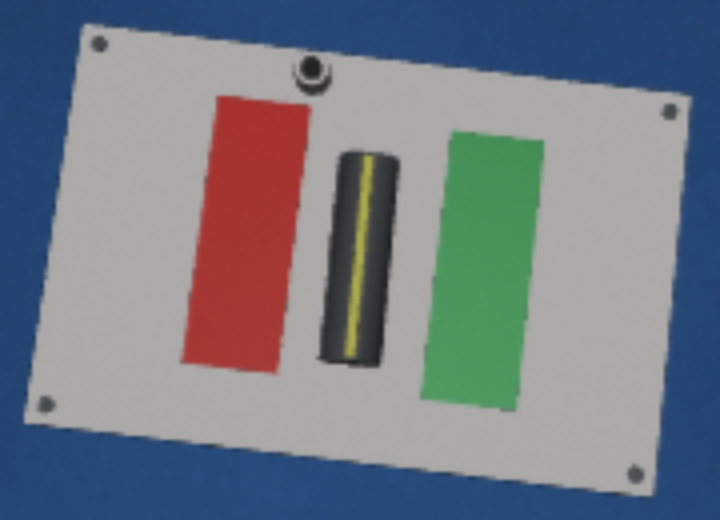

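The crop shows the dark tube with its yellow line, between the red and green strips and parallel to them. It has to roll about 90 mm towards -y. Next I move above it with the jaws along its axis, starting 8 mm behind the crown.

```bash
python3 -m jog '[[0.05,0.03,-0.04,0,-0.14],[0.05,0.055,-0.08,0,-0.28],[0.05,0.08,-0.12,0,-0.42],[0.05,0.11,-0.16,0,-0.56],[0.05,0.135,-0.20,0,-0.70],[0.05,0.16,-0.235,0,-0.84],[0.05,0.19,-0.275,0,-0.98],[0.05,0.215,-0.315,0,-1.12],[0.05,0.245,-0.355,0,-1.26],[0.05,0.27,-0.39,0,-1.417]]'
python3 -m jog '[[0.05,0.03,-0.04,0,0],[0.05,0.055,-0.08,0,0],[0.05,0.08,-0.12,0,0],[0.05,0.11,-0.16,-0.02,0],[0.05,0.138,-0.199,-0.05,0],[0.05,0.138,-0.199,-0.09,0],[0.05,0.138,-0.199,-0.12,0],[0.05,0.138,-0.199,-0.12,0],[0.05,0.138,-0.199,-0.12,0]]'
python3 -c "
from h import *
s=read_state();print(s['time_s'],s['tool_pos'],s['tcp_rot'][:,1],s['grip_width'],s['ft_force'],s['qpos'])"
```

```text
time_s: 1.1
tool_pos: [0.4261, 0.2387, 0.2225]
tcp_rot: [[0.0, 0.996, -0.087], [-0.0, -0.087, -0.996], [-1.0, 0.0, 0.0]]
ft_force: [0.2, 0.1, -0.1]
grip_width: 0.572
time_s: 2.0
tool_pos: [0.5629, 0.0425, 0.1028]
tcp_rot: [[-0.001, 0.997, -0.08], [-0.0, -0.08, -0.997], [-1.0, -0.001, 0.0]]
ft_force: [0.6, 0.5, 1.2]
grip_width: 0.576
2.0 [0.56287971 0.04247822 0.10275031] [ 9.96830839e-01 -7.95473293e-02 -7.07869742e-04] 0.5757697564004369 [0.64071577 0.52850073 1.23820761] [-35.55864921  14.5919646   32.70685445 104.82683985  -8.75557126
  63.13337702  -4.27507192]
```

```bash
python3 -m jog '[[0.05,0,-0.001,-0.015,0],[0.05,0,-0.001,-0.03,0],[0.05,0,-0.001,-0.04,0],[0.05,0,-0.001,-0.041,0],[0.05,0,-0.001,-0.041,0],[0.05,0,-0.001,-0.041,0]]'
python3 -c "
from h import *
im,d=get_image('wrist');cv2.imwrite('pics/w1.png',im)
im,d=get_image('scene');cv2.imwrite('pics/s1.png',cv2.resize(im[160:290,210:440],None,fx=3,fy=3))"
```

```text
time_s: 2.6
tool_pos: [0.5635, 0.0413, 0.062]
tcp_rot: [[0.001, 0.997, -0.08], [0.0, -0.08, -0.997], [-1.0, 0.001, -0.0]]
ft_force: [0.1, 0.2, -0.3]
grip_width: 0.573
```

View pics/w1.png

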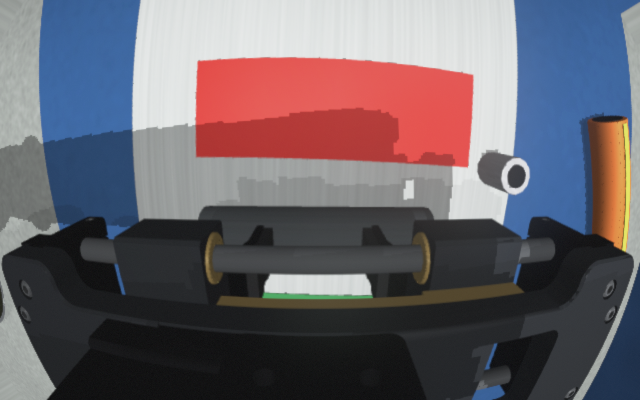

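View pics/s1.png

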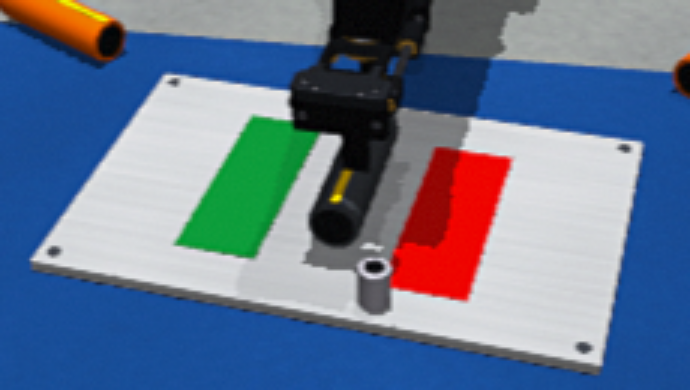

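The fingers sit just behind the yellow line, over the tube's crown (scene crop (355,155)). Now I feel for contact.

```bash
python3 -m jog '[[0.05,0,0,-0.003,0],[0.05,0,0,-0.005,0],[0.05,0,0,-0.006,0],[0.05,0,0,-0.006,0],[0.05,0,0,-0.006,0]]'
```

```text
time_s: 3.2
tool_pos: [0.5632, 0.0414, 0.0563]
tcp_rot: [[0.0, 0.997, -0.08], [0.0, -0.08, -0.997], [-1.0, 0.0, -0.0]]
ft_force: [-1.6, 0.1, 5.1]
grip_width: 0.572
```

```bash
python3 -m jog '[[0.05,0,-0.000,-0.001,0],[0.05,0,-0.002,-0.001,0],[0.05,0,-0.005,-0.001,0],[0.05,-0.001,-0.009,-0.001,0],[0.05,-0.001,-0.013,-0.001,0],[0.05,-0.0015,-0.017,-0.001,0],[0.05,-0.002,-0.020,-0.001,0],[0.05,-0.002,-0.022,-0.001,0],[0.05,-0.002,-0.023,-0.001,0],[0.05,-0.002,-0.023,-0.001,0]]'
cat > look.py <<'E'
import sys
from h import *
tag=sys.argv[1]
im,_=get_image("top");g,r,w,y,k=masks(im)
cv2.imwrite(f"pics/t{tag}.png",cv2.resize(im[145:275,220:400],None,fx=4,fy=4))
s,_=get_image("scene");cv2.imwrite(f"pics/s{tag}.png",cv2.resize(s[160:290,210:440],None,fx=3,fy=3))
E
python3 look.py 2
```

```text
time_s: 4.2
tool_pos: [0.5612, 0.0183, 0.0562]
tcp_rot: [[0.0, 0.997, -0.08], [0.001, -0.08, -0.997], [-1.0, -0.0, -0.001]]
ft_force: [-4.4, -0.2, 11.2]
grip_width: 0.577
```

View pics/s2.png

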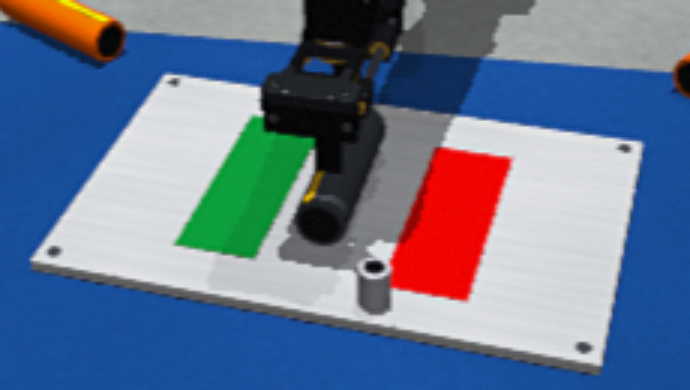

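View pics/t2.png

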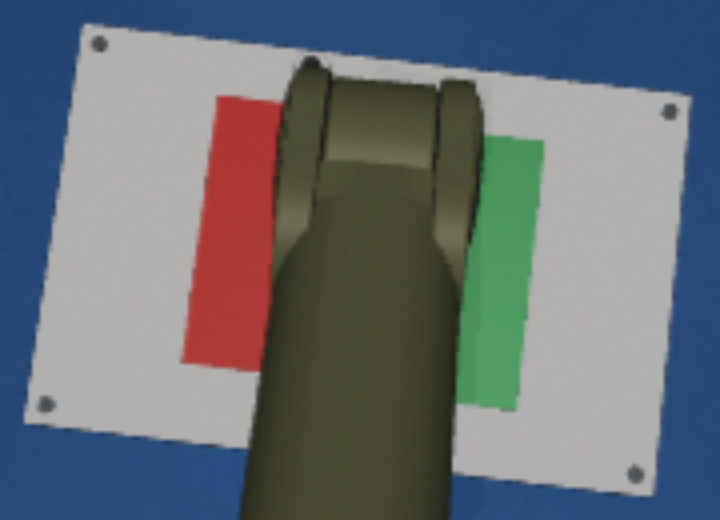

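It rolls cleanly: the yellow line has turned forward towards green and the tube has moved about 11 mm. I continue a little, lift straight up slowly, and go back behind the crown.

```bash
python3 -m jog '[[0.05,0,-0.002,0,0],[0.05,0,-0.005,0,0],[0.05,-0.0005,-0.007,0,0],[0.05,-0.0005,-0.008,0,0],[0.05,-0.0005,-0.008,0,0],[0.05,-0.0005,-0.008,0.002,0],[0.05,-0.0005,-0.008,0.004,0],[0.05,-0.0005,-0.008,0.012,0],[0.05,0.001,0.007,0.014,0],[0.05,0.001,0.007,0.014,0]]'
python3 look.py 3; python3 - <<'E'
E
```

```text
time_s: 5.3
tool_pos: [0.5627, 0.0286, 0.0691]
tcp_rot: [[0.001, 0.997, -0.077], [0.002, -0.077, -0.997], [-1.0, 0.001, -0.002]]
ft_force: [0.1, 1.8, -0.4]
grip_width: 0.57
```

View pics/s3.png

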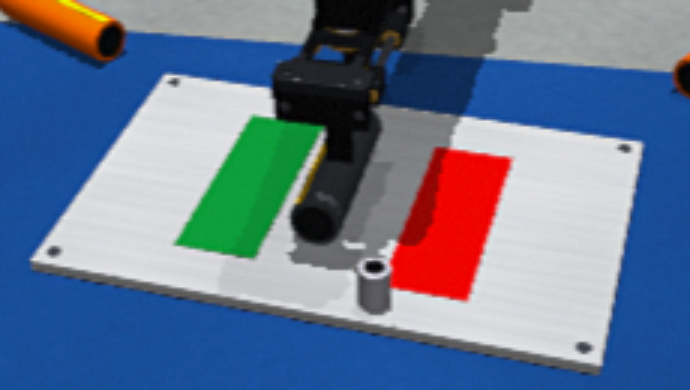

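```bash
python3 - <<'E'
from h import *
for p in((336,223),(323,220),(317,221)): print(p,ray("scene",(210+p[0]/3,160+p[1]/3),.034))
E
```

```text
(336, 223) [[0.63411429 0.02908124 0.034     ]]
(323, 220) [[0.63178602 0.01803298 0.034     ]]
(317, 221) [[0.63382668 0.01345195 0.034     ]]
```

```bash
python3 -m jog '[[0.05,0,0,-0.008,0],[0.05,0,0,-0.012,0],[0.05,0,0,-0.014,0],[0.05,0,-0.003,-0.014,0],[0.05,-0.0005,-0.007,-0.014,0],[0.05,-0.001,-0.011,-0.014,0],[0.05,-0.0015,-0.015,-0.014,0],[0.05,-0.002,-0.019,-0.014,0],[0.05,-0.002,-0.023,-0.014,0],[0.05,-0.0025,-0.026,-0.014,0]]'
python3 -m jog '[[0.05,0,-0.003,0,0],[0.05,-0.0005,-0.005,0,0],[0.05,-0.0005,-0.005,0,0],[0.05,-0.0005,-0.005,0.002,0],[0.05,-0.0005,-0.005,0.004,0],[0.05,-0.0005,-0.005,0.012,0],[0.05,0.001,0.0105,0.014,0],[0.05,0.001,0.0105,0.014,0]]'
python3 look.py 4
```

```text
time_s: 6.4
tool_pos: [0.5593, -0.001, 0.0561]
tcp_rot: [[-0.001, 0.997, -0.081], [0.001, -0.081, -0.997], [-1.0, -0.001, -0.001]]
ft_force: [-4.5, 1.5, 14.9]
grip_width: 0.576
time_s: 7.2
tool_pos: [0.561, 0.012, 0.0689]
tcp_rot: [[0.001, 0.997, -0.077], [0.001, -0.077, -0.997], [-1.0, 0.001, -0.001]]
ft_force: [-0.1, 0.1, -0.1]
grip_width: 0.573
```

View pics/s4.png

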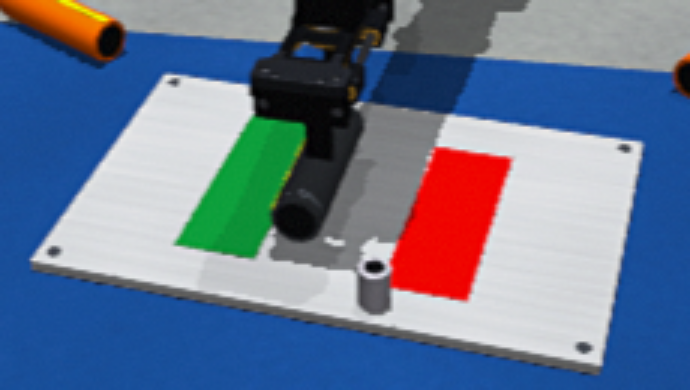

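The tube moved about 15 mm more (end at crop (298,218)) and is now at y≈0.0025. Two more of the same strokes.

```bash
python3 -m jog '[[0.05,0,0,-0.008,0],[0.05,0,0,-0.012,0],[0.05,0,0,-0.014,0],[0.05,0,-0.003,-0.014,0],[0.05,-0.0005,-0.007,-0.014,0],[0.05,-0.001,-0.011,-0.014,0],[0.05,-0.0015,-0.015,-0.014,0],[0.05,-0.002,-0.019,-0.014,0],[0.05,-0.002,-0.023,-0.014,0],[0.05,-0.0025,-0.026,-0.014,0]]'
python3 -m jog '[[0.05,0,-0.003,0,0],[0.05,-0.0005,-0.005,0,0],[0.05,-0.0005,-0.005,0,0],[0.05,-0.0005,-0.005,0.002,0],[0.05,-0.0005,-0.005,0.004,0],[0.05,-0.0005,-0.005,0.012,0],[0.05,0.001,0.0105,0.014,0],[0.05,0.001,0.0105,0.014,0]]'
python3 look.py 5
```

```text
time_s: 8.3
tool_pos: [0.5578, -0.0167, 0.0561]
tcp_rot: [[-0.001, 0.997, -0.081], [0.001, -0.081, -0.997], [-1.0, -0.001, -0.001]]
ft_force: [-5.9, 0.7, 15.2]
grip_width: 0.575
time_s: 9.1
tool_pos: [0.5595, -0.0036, 0.0689]
tcp_rot: [[0.001, 0.997, -0.077], [0.001, -0.077, -0.997], [-1.0, 0.001, -0.001]]
ft_force: [-0.8, 0.8, 0.1]
grip_width: 0.577
```

View pics/s5.png

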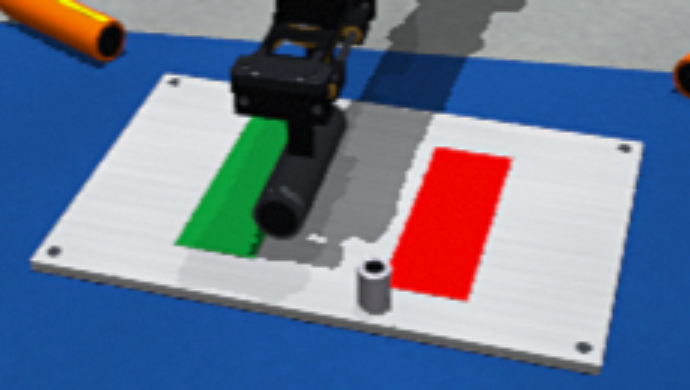

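The tube has moved about 15 mm again (end at crop (278,216)), now at y≈-0.013. I repeat the stroke twice.

```bash
python3 -m jog '[[0.05,0,0,-0.008,0],[0.05,0,0,-0.012,0],[0.05,0,0,-0.014,0],[0.05,0,-0.003,-0.014,0],[0.05,-0.0005,-0.007,-0.014,0],[0.05,-0.001,-0.011,-0.014,0],[0.05,-0.0015,-0.015,-0.014,0],[0.05,-0.002,-0.019,-0.014,0],[0.05,-0.002,-0.023,-0.014,0],[0.05,-0.0025,-0.026,-0.014,0]]'
python3 -m jog '[[0.05,0,-0.003,0,0],[0.05,-0.0005,-0.005,0,0],[0.05,-0.0005,-0.005,0,0],[0.05,-0.0005,-0.005,0.002,0],[0.05,-0.0005,-0.005,0.004,0],[0.05,-0.0005,-0.005,0.012,0],[0.05,0.001,0.0105,0.014,0],[0.05,0.001,0.0105,0.014,0]]'
python3 -m jog '[[0.05,0,0,-0.008,0],[0.05,0,0,-0.012,0],[0.05,0,0,-0.014,0],[0.05,0,-0.003,-0.014,0],[0.05,-0.0005,-0.007,-0.014,0],[0.05,-0.001,-0.011,-0.014,0],[0.05,-0.0015,-0.015,-0.014,0],[0.05,-0.002,-0.019,-0.014,0],[0.05,-0.002,-0.023,-0.014,0],[0.05,-0.0025,-0.026,-0.014,0]]'
python3 -m jog '[[0.05,0,-0.003,0,0],[0.05,-0.0005,-0.005,0,0],[0.05,-0.0005,-0.005,0,0],[0.05,-0.0005,-0.005,0.002,0],[0.05,-0.0005,-0.005,0.004,0],[0.05,-0.0005,-0.005,0.012,0],[0.05,0.001,0.0105,0.014,0],[0.05,0.001,0.0105,0.014,0]]'
python3 look.py 6; python3 - <<'E'
from h import *
im,_=get_image('wrist');cv2.imwrite('pics/w6.png',im)
E
```

```text
time_s: 10.2
tool_pos: [0.5563, -0.0323, 0.0561]
tcp_rot: [[-0.001, 0.997, -0.081], [0.001, -0.081, -0.997], [-1.0, -0.001, -0.001]]
ft_force: [-6.3, 1.0, 16.1]
grip_width: 0.575
time_s: 11.0
tool_pos: [0.558, -0.0191, 0.0689]
tcp_rot: [[0.001, 0.997, -0.077], [0.001, -0.077, -0.997], [-1.0, 0.001, -0.001]]
ft_force: [-0.2, 0.0, -0.0]
grip_width: 0.573
time_s: 12.0
tool_pos: [0.5548, -0.0482, 0.0561]
tcp_rot: [[-0.001, 0.997, -0.081], [0.001, -0.081, -0.997], [-1.0, -0.001, -0.001]]
ft_force: [-5.3, 0.6, 15.8]
grip_width: 0.574
time_s: 12.8
tool_pos: [0.5565, -0.0347, 0.0689]
tcp_rot: [[0.001, 0.997, -0.077], [0.001, -0.077, -0.997], [-1.0, 0.001, -0.001]]
ft_force: [-0.4, 0.1, -0.3]
grip_width: 0.57
```

View pics/s6.png

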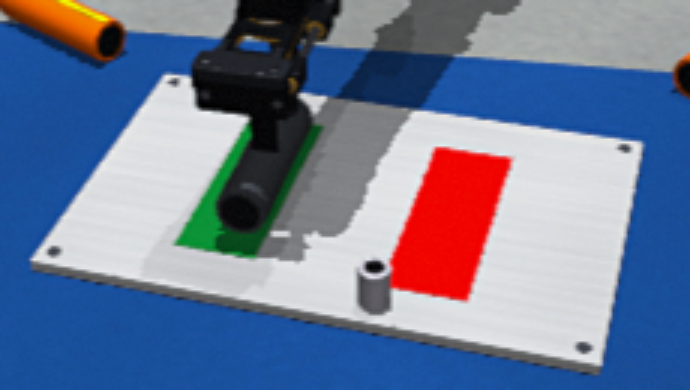

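```bash
python3 - <<'E'
from h import *
for p in((336,223),(298,218),(278,216),(240,210)):
    P=ray("scene",(210+p[0]/3,160+p[1]/3),.034)[0]; a=np.radians(-5); C=P[:2]-.075*np.array([np.cos(a),np.sin(a)])
    t=np.radians(-6.5); d=C-np.array([.558,-.057]); print(C, d@[np.cos(t),np.sin(t)], d@[-np.sin(t),np.cos(t)])
E
```

```text
[0.55939969 0.03561792] -0.009093956669219512 0.09218101121787975
[0.55751324 0.00404697] -0.007394344779556201 0.06059944783788031
[ 0.55734268 -0.0125446 ] -0.0056855904527391326 0.044095218616857036
[ 0.55410561 -0.04491684] -0.005237204226696185 0.011564625797024728
```

About 11 mm is left to the centre line, so I make one last stroke of 22 mm with the tip, a slow release, and then go up and away.

```bash
python3 -m jog '[[0.05,0,0,-0.008,0],[0.05,0,0,-0.012,0],[0.05,0,0,-0.014,0],[0.05,0,-0.003,-0.014,0],[0.05,-0.0005,-0.007,-0.014,0],[0.05,-0.001,-0.011,-0.014,0],[0.05,-0.0015,-0.015,-0.014,0],[0.05,-0.002,-0.019,-0.014,0],[0.05,-0.002,-0.021,-0.014,0],[0.05,-0.002,-0.022,-0.014,0]]'
python3 -m jog '[[0.05,0,0,0,0],[0.05,0,0,0,0],[0.05,0,0,0.001,0],[0.05,0,0,0.002,0],[0.05,0,0,0.004,0],[0.05,0,0,0.012,0],[0.05,0,0,0.04,0],[0.05,0,0,0.08,0],[0.05,0,0,0.12,0],[0.05,0,0,0.15,0]]'
python3 -m jog '[[0.05,-0.01,0.04,0,0],[0.05,-0.02,0.08,0,0],[0.05,-0.03,0.12,0,0],[0.05,-0.04,0.16,0,0],[0.05,-0.05,0.20,0,0],[0.05,-0.06,0.24,0,0],[0.05,-0.07,0.28,0,0],[0.05,-0.08,0.31,0,0],[0.05,-0.08,0.31,0,0],[0.05,-0.08,0.31,0,0]]'
python3 look.py 7; python3 - <<'E'
from h import *
im,_=get_image("top");g,r,w,y,k=masks(im)
c,_=blob(k,(320,165,370,255));R=rect(ray("top",c[:,0],.034));print(R)
t=np.radians(-6.5); d=R[0]-np.array([.558,-.057]); print(d@[np.cos(t),np.sin(t)], d@[-np.sin(t),np.cos(t)])
c,_=blob(g|k,(320,165,370,255));print(rect(ray("top",c[:,0],.012)))
E
```

```text
time_s: 13.95
tool_pos: [0.5537, -0.0594, 0.0561]
tcp_rot: [[-0.001, 0.997, -0.081], [0.001, -0.081, -0.997], [-1.0, -0.001, -0.001]]
ft_force: [-6.6, 1.4, 16.0]
grip_width: 0.575
time_s: 14.95
tool_pos: [0.5547, -0.0591, 0.2075]
tcp_rot: [[0.003, 0.997, -0.08], [0.0, -0.08, -0.997], [-1.0, 0.003, -0.0]]
ft_force: [0.5, 0.3, -0.5]
grip_width: 0.575
time_s: 15.95
tool_pos: [0.4739, 0.2515, 0.2046]
tcp_rot: [[0.0, 0.997, -0.078], [-0.001, -0.078, -0.997], [-1.0, 0.0, 0.001]]
ft_force: [-0.3, -0.5, 0.1]
grip_width: 0.575
(array([ 0.55499176, -0.05515429]), np.float32(0.15257256), np.float32(0.043325473), np.float32(-4.917552))
-0.0031978423040939083 0.0014933000620680028
(array([ 0.55806482, -0.05663769]), np.float32(0.19963913), np.float32(0.069836736), np.float32(-6.530198))
```

View pics/t7.png

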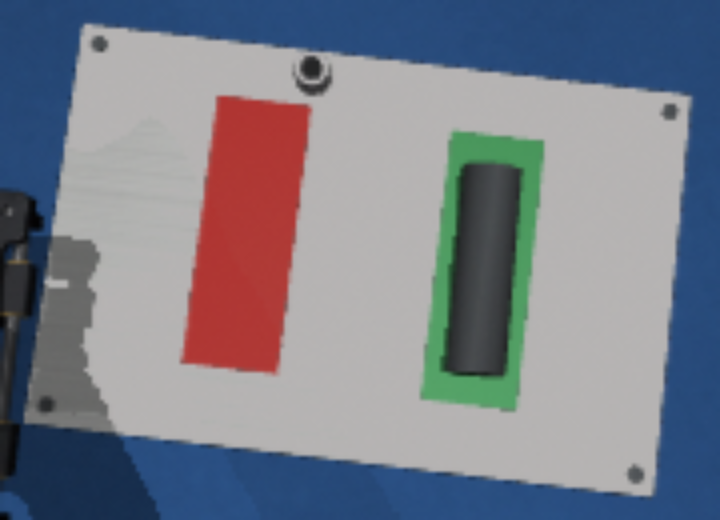

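View pics/s7.png

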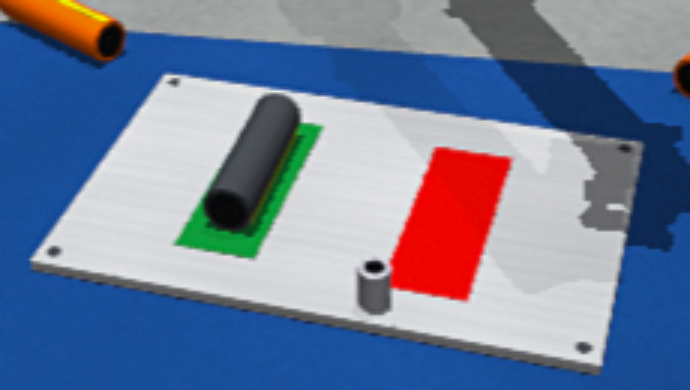

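The tube lies centred on green (top crop (483,270)), about 1.5 mm off the centre line and 1.6° off its direction. The socket is where it was and the hand is clear, so I hand in.

```bash
python3 -c "
from plant import *
print(job_done(), read_state()['time_s'])"
```

```text
the job is handed in; nothing more can be done
the job is handed in; nothing more can be done
```

The steel tube now lies along the middle of the green strip, and the job is handed in after about 16 s. I rolled it there in six short strokes on top with both fingertips. They pressed at about 11–16 N with the tip at z ≈ 0.056 m. I let go slowly and took the hand up and away to the left.

- **Position:** the last top view puts the tube 1.5 mm off the strip's centre line, 3 mm off its centre lengthwise and 1.6° off its direction.
- **Rolling:** it travelled about 90 mm, roughly 4.1 rad of turn. I worked that angle out from the distance. In the pictures the yellow line turned forward and went under, as rolling would show.
- **Hand clear:** the wrist force was near zero after I withdrew.
- **Bystanders:** the socket looked unmoved in the last views. I did not re-measure the oil bottle, cup or screwdriver. The hand crossed the bench only at about z = 0.2 m and worked low only over the tube.
- **Disagreements:** the two cameras differed by about 1–2 mm, which is within calibration. No check failed, but no verdict is reported at hand-in.

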